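Clamp a bonded phone screen and vial its camera modules

ROBOT

A 6-joint arm with a two-finger parallel gripper is mounted at the origin on the work surface. World frame = base frame: x ahead of the robot, y to its left, z up, the work surface at z = 0. Lengths are in mm, angles in rad, forces in N, time in s.
With the tool pointing down it reaches from about 275 to 825 mm from the base axis. Payload 4.9 kg.
Tool frame: the origin (TCP) lies at the very end of the fingers, on their centre line; the grasp point (between the pads) lies 19 mm behind it; z points along the fingers, y is the line along which they close (so a half turn about z gives the same grasp; the last joint's range is limited). The gripper opens to 85 mm and grips with 20 to 120 N. Pads are 22 mm wide; open, the fingers measure 114 mm over their backs; the gripper's body (76 mm by 85 mm) begins 54 mm behind the grasp point. The pads swing forward as they close: fully open they stand 13 mm farther back than shut.
Start: joints at [-1.252, 0.326, -0.193, 1.052, 0, 1.437], TCP at [240.631, -494.586, 231.281] pointing down, gripper open.
Joint ranges: [-2.65, 2.65], [-0.97, 1.79], [-1.3, 1.35], [-1.93, 2.1], [-1.47, 1.37], [-3.14, 3.14]. Speed limits (rad/s): [2.57, 2.57, 3.14, 3.14, 3.14, 3.14].

INTERFACE

Orientations are given as [roll, pitch, yaw] about the fixed x, y, z axes, in that order (R = Rz(yaw) Ry(pitch) Rx(roll)).
In Python, from bench import bot, solve_ik, imaging gives the robot as it stands. Calls block until the motion is done:
- bot.move_ptp(position, orientation): joint-space move of the TCP to a pose.
- bot.movel(position, rot=None, max_speed=150, threshold=None): straight line of the TCP; rot=None keeps the orientation; max_speed is the mean speed in mm/s. With threshold (N) it stops when the force on the tool has changed by that much, and returns True; else False.
- bot.move_j(angles): joint-space move.
- bot.grip(opening, effort=None): opening from 0.0 (shut) to 1.0 (fully open); effort is the grip in N (None keeps the last); returns when the fingers have stopped.
- bot.dwell(seconds).
- solve_ik(position, orientation): joint angles nearest the present ones, or None.
- bot.get_state(): the state.
- imaging.capture(name): name is "scene" or "side" or "wrist"; returns the picture (400x640x3 uint8, blue, green, red); there is no depth.
- imaging.camera_model(name): a dict with "K" (3x3 intrinsics, pixels), "k1" (the pictures are not rectified: a ray, as slopes to the right and down, at radius r is drawn at 1 + k1 r^2 times it, then the intrinsics apply), "position" and "rotation" of the camera in the world. Camera axes: x right, y up, looking along -z (the intrinsics and any distortion apply to the point x, -y, -z); pixel columns grow to the right and rows downward; lengths in mm; the calibration is good to about 2 mm. A picture is of the moment at which its call begins: read the wrist's pose just before it. camera_model takes no time and is no camera call; for the wrist camera it gives the pose at the moment of the call.
A pose or a line that the arm cannot do raises bot.IKError and nothing moves.
- bot.sign_off(): hands the job in; it is judged then, once.
The state is a dict: "t": time; "qpos": joint angles; "joint_velocities": joint speeds; "effort": joint torques, N m; "tcp_pos": TCP position; "orientation": TCP orientation; "contact_force": force on the tool from outside, world axes, zero at the start; "wrist_torque": the same for the moment, N m; "opening": opening from 0.0 (shut) to 1.0 (fully open); "gripper_force": force on a finger pad.
Only numpy, scipy, OpenCV 4.12 (cv2) and the standard library are available. Lean on these libraries where they do the work, as an engineer would, in place of code of your own. Each camera call takes 0.05 s, during which the arm holds its last target. There are 200 camera calls.

TASK

Put the phone under repair (the small silver-rimmed one, glass up) into the tray of the screw press, push the tray fully in, wind the crank clockwise until the platen just touches the glass and then give it another quarter turn, not much more. Also put every loose camera module into a flip-cap vial in the rack, only one to a vial, flicking the cap open and pressing it shut again. At the end the phone is clamped, all three caps are fully shut, and everything else on the bench is where it was.

Things in the scene. Friction and masses are not known exactly. Their poses are not given: they have to be found in the camera images.
- phone: the phone under repair: aluminium rim and black glass on top, 118 (its x) x 60 (y) x 9 mm, 150 g, lying flat on the bench with the glass up; origin at the centre of its underside, z up. The larger black phone on the bench is another one.
- press: grey bench screw press, fixed; origin on the screw's axis at bench level, z up. Its front, where the tray comes out, faces its -x. Two columns of 18 mm at y = +-78 mm carry a crossbar 30 mm (x) x 190 mm (y), from 153 to 178 mm above the bench; the crank turns on top of it.
- tray (a joint): sliding tray of the press, m: 0 = pushed fully home under the platen (a stop), grows as it is pulled out along the press's -x, stop at 0.11; starts pulled out 0.10 or more; about 1 N moves it and it stays where left
- tray_floor (a point): centre of the tray's flat floor, 12 mm above the bench; axes as the press's. Pocket for the phone 124 mm (x) x 68 mm (y), inside fences 5 mm high: across both ends, and on the long sides only the last 18 mm next to each end, leaving finger room beside the phone's middle. Tray in all 132 x 76 mm. The phone may lie either way round.
- tray_post (a point): black upright post at the front of the tray to push it by, diameter 12 mm, from 12 to 46 mm above the bench; this point is on its axis 38 mm above the bench, 75 mm in front (-x) of the tray's centre
- screw (a joint): angle of the press's screw, rad; grows as the crank is turned clockwise seen from above, which lowers the platen 2.546 mm per rad (16 mm per turn); range 0 to 9.5; stiff, 0.09 N m, stays where left. Starts at 0 to 1.2, the pin pointing away from the front (at screw = 0 the pin lies 0.6 rad counter-clockwise from the press's +x).
- crank_pin (a point): black upright crank pin, diameter 14 mm, from 198 to 238 mm above the bench, 50 mm from the screw's axis; this point is on its axis 222 mm above the bench. It spins freely on the crank, so a grip need not turn as the crank goes round. The crank's arm below it is 16 mm wide, its top and the hub (radius 16 mm) 198 mm above the bench.
- pad (a joint): spring-backed platen under the screw, 56 mm (x) x 52 mm (y), its underside 36.3 mm above the bench at screw = 0; it meets the phone in the tray (top at 21 mm) near screw = 6.0. Value, m: how far its springs are pushed in: 0 until it touches, then 2.55 mm more per rad of the screw (a quarter turn = 4.0 mm); 4 N per mm, stop at 9 mm
- rack: grey rack, fixed, 66 mm (its x) x 236 mm (y), top 35 mm above the bench, holding three clear flip-cap vials in a row along y, 75 mm apart (number 0 at +y). Vials stand fast: outer diameter 36 mm, inner 32 mm, rim 60 mm above the bench. Origin at the centre of its underside; the caps' tabs face its -x.
- vial0 (a point): centre of the inner floor of vial 0, 9 mm above the bench, 51 mm below its rim. The hinge line of its cap runs along the rack's y at rim height, 21 mm behind (+x of the rack) this point
- cap0 (a joint): white hinged cap of vial 0, rad: 0 = shut, grows as its tab swings up and back, stop at 2.2; stays where left (0.4 N at the tab moves it). Disc of diameter 38 mm, 5 mm thick, on the rim; thumb tab 12 mm wide (rack's y), 4 mm thick, 16 mm out beyond the disc to the rack's -x when shut, its middle then 50 mm from the hinge line and 62.5 mm above the bench
- vial1 (a point): centre of the inner floor of vial 1, 9 mm above the bench, 51 mm below its rim. The hinge line of its cap runs along the rack's y at rim height, 21 mm behind (+x of the rack) this point
- cap1 (a joint): white hinged cap of vial 1, rad: 0 = shut, grows as its tab swings up and back, stop at 2.2; stays where left (0.4 N at the tab moves it). Disc of diameter 38 mm, 5 mm thick, on the rim; thumb tab 12 mm wide (rack's y), 4 mm thick, 16 mm out beyond the disc to the rack's -x when shut, its middle then 50 mm from the hinge line and 62.5 mm above the bench
- vial2 (a point): centre of the inner floor of vial 2, 9 mm above the bench, 51 mm below its rim. The hinge line of its cap runs along the rack's y at rim height, 21 mm behind (+x of the rack) this point
- cap2 (a joint): white hinged cap of vial 2, rad: 0 = shut, grows as its tab swings up and back, stop at 2.2; stays where left (0.4 N at the tab moves it). Disc of diameter 38 mm, 5 mm thick, on the rim; thumb tab 12 mm wide (rack's y), 4 mm thick, 16 mm out beyond the disc to the rack's -x when shut, its middle then 50 mm from the hinge line and 62.5 mm above the bench
- cam0: camera module 0 taken out of the phone (one to three lie on the bench; may be absent): dark square block 14 x 14 x 9 mm with a round lens of diameter 10 mm rising to 12 mm, 12 g; origin at the centre of its underside, z up at the start. All are alike.
- cam1: camera module 1 taken out of the phone (one to three lie on the bench; may be absent): dark square block 14 x 14 x 9 mm with a round lens of diameter 10 mm rising to 12 mm, 12 g; origin at the centre of its underside, z up at the start. All are alike.
- cam2: camera module 2 taken out of the phone (one to three lie on the bench; may be absent): dark square block 14 x 14 x 9 mm with a round lens of diameter 10 mm rising to 12 mm, 12 g; origin at the centre of its underside, z up at the start. All are alike.
- tweezers: pair of steel tweezers, 120 mm long, 16 mm wide, 6 mm high, lying flat; bystander, leave where it is
- flux: small jar with a white lid, diameter 40 mm, 35 mm high; bystander, leave where it is
- spool: solder spool standing on its flange, diameter 48 mm, 32 mm high; bystander, leave where it is
- driver: screwdriver, 150 mm long, lying down; bystander, leave where it is
- bigphone: larger black phone, 155 x 75 x 8 mm, lying flat; not the one under repair; bystander, leave where it is
- meter: orange handheld multimeter, 140 x 75 x 35 mm, lying flat; bystander, leave where it is
There are look-alikes about, which are no part of the job. What is shaped like the phone but green is not meant.

How it is judged:
By the outcome, as a careful person would: the job done as asked, in the order asked, and still so for the second after the job is handed in, with the robot touching nothing.
Of cam0, cam1, cam2 only 1 to 3 are there at a start; the rules pass over those that are not, and their reading is None.
At some moment in a run one of cam0, cam1, cam2 may be knocked a few centimetres aside while the robot is not near it.
Once in a run the grip may slacken for a moment while it holds something.
It also fails if it takes over 210 s, if anything falls off the work surface, if the arm or the gripper's body presses on something with over 40 N, if the wrist force passes 120 N, or if a joint passes its speed limit or range.

## Working session

There is one attempt and no reset: what is moved stays moved. The work goes in short steps, each a Python script; the robot and the scene stay as the last script left them, time stands still between calls to the robot, and variables do not carry over. Pictures are saved under pics/ and viewed, at most 14 in all, crops included, and the job is handed in when it is done.

```bash
ls; mkdir -p pics; python3 - <<'E'
from bench import bot, solve_ik, imaging
import cv2, numpy as np
for n in("scene","side"):
    im=imaging.capture(n); cv2.imwrite(f"pics/{n}0.png",im); m=imaging.camera_model(n)
    print(n,m)
s=bot.get_state();print(s['t'],s['orientation'],s['opening'])
E
```

```text
pics
scene {'K': array([[381.11359397,   0.        , 316.64100787],
       [  0.        , 381.11359397, 199.95333973],
       [  0.        ,   0.        ,   1.        ]]), 'k1': -0.09298815779922433, 'position': array([1301.40574721,   -3.30729565, 1107.88172338]), 'rotation': array([ 0.69699013, -0.00715765,  1.54982983])}
side {'K': array([[375.61300998,   0.        , 326.76509322],
       [  0.        , 375.61300998, 202.50804246],
       [  0.        ,   0.        ,   1.        ]]), 'k1': -0.043610725647423944, 'position': array([ 330.85780491, -846.71557813,  701.42041082]), 'rotation': array([ 1.01084675,  0.01268347, -0.18764429])}
0.1 [-3.14002167e+00 -2.24762223e-04  4.52858536e-01] 0.9986866663393631
```

View pics/scene0.png

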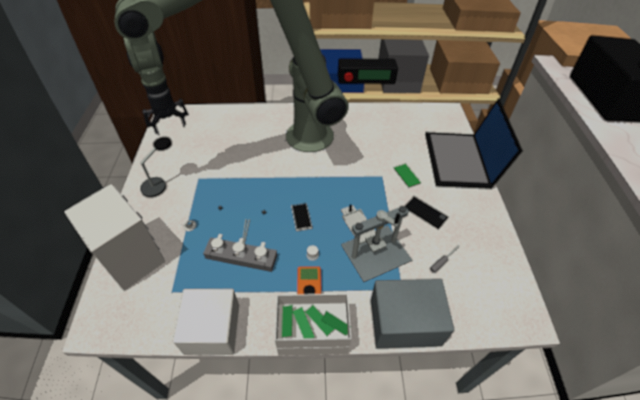

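View pics/side0.png

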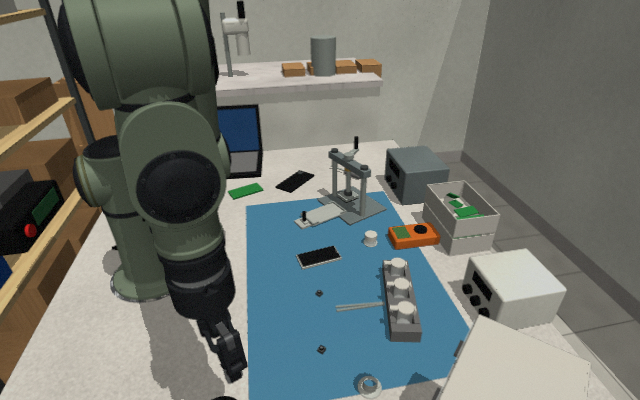

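The scene view shows these look-alikes for the phone:
- The silver-rimmed black phone at (302,216), which is also at side (318,256). This is the one I want.
- The bigger black phone at (427,212).
- Green boards at (406,175) and in the bin at (315,320).

The camera modules are at (220,207) and (264,212). The ring at (190,225) is the spool. The press is at about (375,245), with its tray at (352,215). The rack is at (240,250).

```bash
cat > h.py <<'E'
from bench import bot, solve_ik, imaging
import cv2, numpy as np
from scipy.spatial.transform import Rotation as R
from scipy.optimize import fsolve
def cam(n):
    m=imaging.camera_model(n); r=np.array(m['rotation'])
    m['R']=R.from_euler('xyz',r).as_matrix() if r.size==3 else r
    return m
def ray(m,u,v):
    K=m['K']; d=np.array([(u-K[0,2])/K[0,0],(v-K[1,2])/K[1,1]]); s=d.copy()
    for _ in range(20): s=d/(1+m['k1']*(s@s))
    w=m['R']@np.array([s[0],-s[1],-1.]); return np.array(m['position']),w
def onz(m,u,v,z):
    p,w=ray(m,u,v); return p+w*(z-p[2])/w[2]
def proj(m,P):
    c=m['R'].T@(np.array(P,float)-m['position']); s=np.array([c[0],-c[1]])/-c[2]
    s=s*(1+m['k1']*(s@s)); return m['K'][:2,:2]@s+m['K'][:2,2]
def two(m1,a,m2,b):
    p,d=ray(m1,*a); q,e=ray(m2,*b); d/=np.linalg.norm(d); e/=np.linalg.norm(e)
    st=np.linalg.lstsq(np.c_[d,-e],q-p,rcond=None)[0]; A=p+d*st[0];B=q+e*st[1]
    return (A+B)/2,np.linalg.norm(A-B)
def down(yaw): return [np.pi,0,yaw]
def shot(name):
    m=cam('wrist'); im=imaging.capture('wrist'); cv2.imwrite(f'pics/{name}.png',im); np.savez(f'pics/{name}.npz',**m); return im,m
def load(name): return dict(np.load(f'pics/{name}.npz'))
E
python3 - <<'E'
from h import *
np.set_printoptions(precision=1,suppress=True)
a,b=cam('scene'),cam('side')
for n,p,q,z in [('phone',(302,216),(318,256),9),('camA',(264,212),(319,293),12),('camB',(220,207),(321,349),12),('cap0',(261,251),(398,265),65),('cap2',(217,242),(405,308),65),('post',(350,208),(303,214),40),('pin',(404,211),(356,141),230),('bigphone',(427,212),(295,181),8),('flux',(313,252),(370,238),35)]:
    print(n,onz(a,*p,z),onz(b,*q,z),two(a,p,b,q))
s=bot.get_state();print(s['tcp_pos'],R.from_euler('xyz',s['orientation']).as_matrix()); w=cam('wrist');print(w['position'],w['R'],w['K'])
E
```

```text
phone [457.  -30.9   9. ] [450.8 -34.9   9. ] (array([452.2, -30.5,   4.2]), np.float64(2.0972407146895584))
camA [ 438.9 -169.9   12. ] [ 428.9 -179.3   12. ] (array([ 430.7, -170.9,    2.6]), np.float64(1.4445405530135593))
camB [ 413.  -335.1   12. ] [ 405.3 -341.8   12. ] (array([ 406.5, -337. ,    4.7]), np.float64(1.2588236008545233))
cap0 [ 640.  -160.9   65. ] [ 632.6 -175.8   65. ] (array([ 636. , -163.6,   55.5]), np.float64(4.301007692172454))
cap2 [ 603.7 -308.4   65. ] [ 599.4 -313.3   65. ] (array([ 601.1, -309.7,   60.8]), np.float64(0.33982626448537445))
post [447.3 142.3  40. ] [433.  139.7  40. ] (array([436.5, 145.5,  32.4]), np.float64(8.24146038417978))
pin [613.2 275.5 230. ] [625.8 237.7 230. ] (array([624.8, 268.4, 227. ]), np.float64(24.879054134535163))
bigphone [445.3 431.6   8. ] [438.3 419.5   8. ] (array([439.4, 434.5,   0. ]), np.float64(0.5442359566797063))
flux [627.3   6.5  35. ] [607.4 -16.8  35. ] (array([615.3,   6.7,  16. ]), np.float64(0.17491104059847598))
[ 240.5 -494.1  230.6] [[ 0.9  0.4 -0. ]
 [ 0.4 -0.9  0. ]
 [ 0.  -0.  -1. ]]
[ 313.  -458.7  373.6] [[ 0.4  0.9  0.3]
 [-0.9  0.4  0.1]
 [-0.  -0.3  0.9]] [[350.1   0.  330.1]
 [  0.  350.1 199.8]
 [  0.    0.    1. ]]
```

```bash
python3 - <<'E'
from h import *
for n,p in [('w_rack',(500,-240,260)),('w_phone',(430,-60,260)),('w_press',(440,190,320))]:
    bot.move_ptp(list(p),down(0)); bot.dwell(.2); im,m=shot(n); s=bot.get_state(); print(n,s['t'],s['tcp_pos'],s['qpos'])
E
```

```text
w_rack 1.7167 [ 499.57155389 -240.79572867  259.87826351] [-5.82204490e-01  3.17894487e-01 -1.30115693e-01  1.12297522e+00
 -9.06957559e-05  2.56086854e+00]
w_phone 2.7583 [430.61736989 -61.09841844 259.83189914] [-3.10915531e-01  9.16860059e-02 -4.17651789e-01  1.06155094e+00
 -9.89540852e-05  2.83248145e+00]
w_press 7.7083 [440.01660559 189.97081973 320.0001404 ] [ 2.53379232e-01  1.47202432e-01 -1.99465189e-01  1.22411304e+00
  1.08520675e-05 -2.88812319e+00]
```

View pics/w_rack.png

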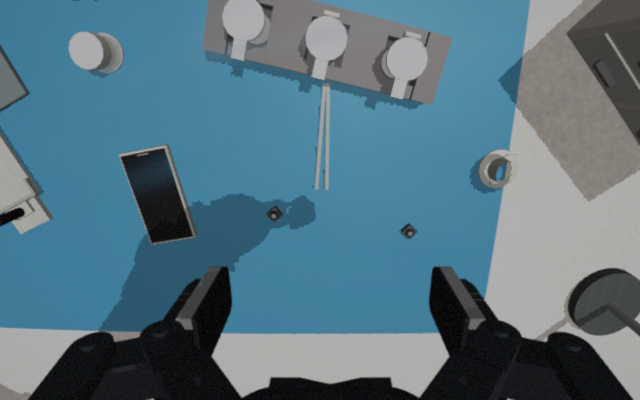

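View pics/w_phone.png

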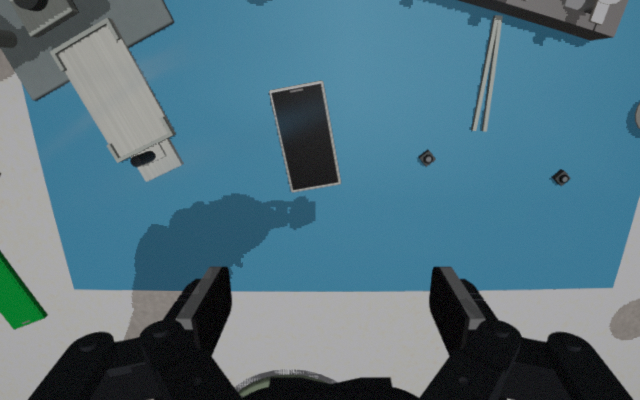

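View pics/w_press.png

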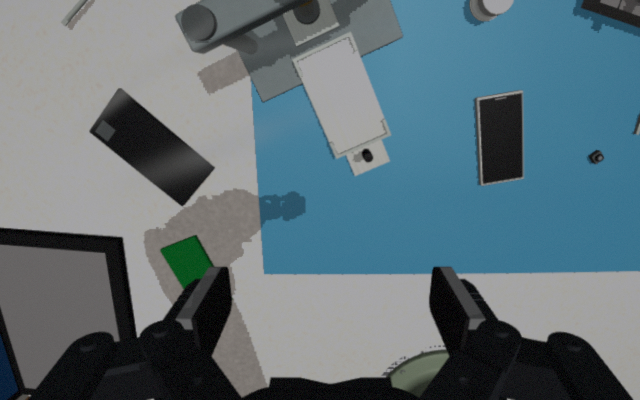

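The rack view shows camera modules at (275,214) and (409,231), caps at (243,18), (326,38) and (406,58) with their tabs pointing down, and the tweezers at (322,135). The phone view shows the phone at (305,137), silver rim, glass up. The press view shows the tray at (343,95) and the post at (367,156). That confirms the choice of phone.

```bash
python3 - <<'E'
from h import *
np.set_printoptions(precision=1,suppress=True)
def nonblue(im):
    h=cv2.cvtColor(im,cv2.COLOR_BGR2HSV); return (~((h[...,0]>95)&(h[...,0]<112)&(h[...,1]>110))).astype(np.uint8)*255
def comp(mask,u,v):
    n,l,st,c=cv2.connectedComponentsWithStats(mask); 
    k=l[v,u]; return (l==k).astype(np.uint8),st[k],c[k]
def rect(m,mk,z):
    c=max(cv2.findContours(mk,cv2.RETR_EXTERNAL,cv2.CHAIN_APPROX_NONE)[0],key=len)[:,0]
    P=np.array([onz(m,*p,z)[:2] for p in c.astype(float)]); return cv2.minAreaRect(P.astype(np.float32)),P
for n,seeds in [('w_rack',[(275,214,9),(409,231,9),(160,200,9)]),('w_phone',[(427,158,9),(560,177,9),(305,137,9)]),('w_press',[(500,140,9),(596,157,9)])]:
    im=cv2.imread(f'pics/{n}.png');m=load(n);nb=nonblue(im)
    for u,v,z in seeds:
        mk,st,c=comp(nb,u,v); print(n,u,v,st[4],c,rect(m,mk,z)[0], onz(m,*c,6))
# tray
im=cv2.imread('pics/w_press.png');m=load('w_press');h=cv2.cvtColor(im,cv2.COLOR_BGR2HSV)
mk,st,c=comp(((h[...,1]<40)&(h[...,2]>150)).astype(np.uint8),345,100); print('tray',st,c)
cv2.imwrite('pics/crop.png',cv2.resize(im[0:190,160:420],None,fx=3,fy=3,interpolation=cv2.INTER_CUBIC))
for p in [(333,157),(389,134),(353,33),(294,60)]: print(onz(m,*p,17))
# caps
im=cv2.imread('pics/w_rack.png');m=load('w_rack');h=cv2.cvtColor(im,cv2.COLOR_BGR2HSV)
print(h[18,243],h[38,326],h[80,240],h[45,290])
w=((h[...,1]<25)&(h[...,2]>190)).astype(np.uint8)
for u,v in[(243,18),(326,38),(406,58)]:
    mk,st,c=comp(w,u,v); print(st,c,rect(m,mk,65)[0])
cv2.imwrite('pics/crop2.png',cv2.resize(im[0:120,190:470],None,fx=2.8,fy=2.8,interpolation=cv2.INTER_CUBIC))
E
```

```text
w_rack 275 214 143 [274.  213.8] ((430.8013000488281, -173.52748107910156), (14.454065322875977, 15.37790584564209), 41.166725158691406) [ 429.5 -172.9    6. ]
w_rack 409 231 136 [408.6 231.1] ((407.0210266113281, -336.9208984375), (16.281810760498047, 13.94836711883545), 44.911930084228516) [ 406.1 -337.8    6. ]
w_rack 160 200 4269 [159.1 196.7] ((452.8767395019531, -35.851043701171875), (118.8285903930664, 63.69180679321289), 10.099247932434082) [451.7 -34.7   6. ]
w_phone 427 158 162 [427.  157.7] ((430.0003356933594, -172.42730712890625), (15.230058670043945, 14.042116165161133), 39.81904983520508) [ 429.4 -173.3    6. ]
w_phone 560 177 167 [561.1 177.2] ((406.91229248046875, -336.20062255859375), (18.319183349609375, 14.257377624511719), 50.4871940612793) [ 406.2 -338.1    6. ]
w_phone 305 137 5780 [305.6 135.6] ((452.073974609375, -34.429840087890625), (118.94999694824219, 61.32926559448242), 9.872819900512695) [455.1 -33.9   6. ]
w_press 500 140 4274 [500.  137.1] ((451.775634765625, -32.92317199707031), (119.68141174316406, 63.1123046875), 10.173643112182617) [454.4 -33.9   6. ]
w_press 596 157 129 [596.4 156.7] ((429.64593505859375, -171.07888793945312), (16.89188003540039, 16.20624542236328), 40.89649200439453) [ 429.1 -173.4    6. ]
tray [ 293   33   92  120 6192] [341.3  93.8]
[429.6 186.   17. ]
[459.2 115.   17. ]
[577.2 162.8  17. ]
[547.4 232.7  17. ]
[120   4 176] [114   7 172] [100 136 161] [  0   0 123]
[     0      0    640    400 256000] [319.5 199.5] ((419.20166015625, -223.82769775390625), (874.9166259765625, 479.56134033203125), 89.99273681640625)
[     0      0    640    400 256000] [319.5 199.5] ((419.20166015625, -223.82769775390625), (874.9166259765625, 479.56134033203125), 89.99273681640625)
[     0      0    640    400 256000] [319.5 199.5] ((419.20166015625, -223.82769775390625), (874.9166259765625, 479.56134033203125), 89.99273681640625)
```

View pics/crop.png

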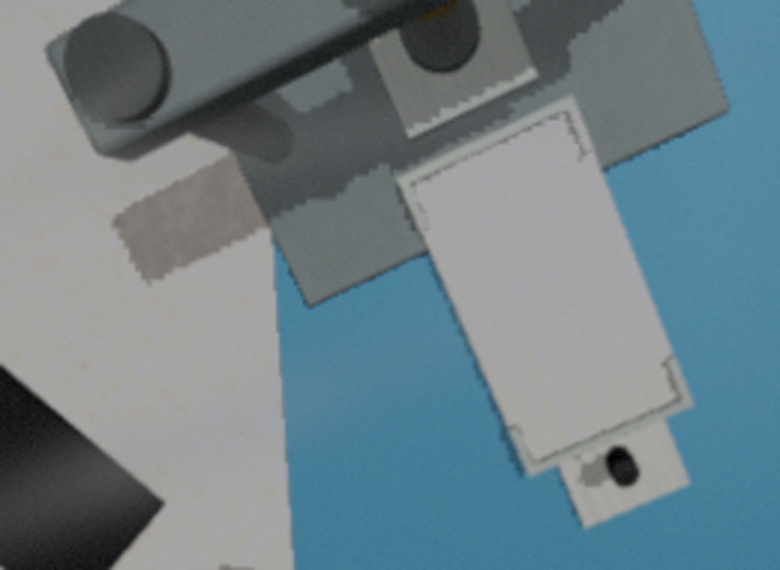

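View pics/crop2.png

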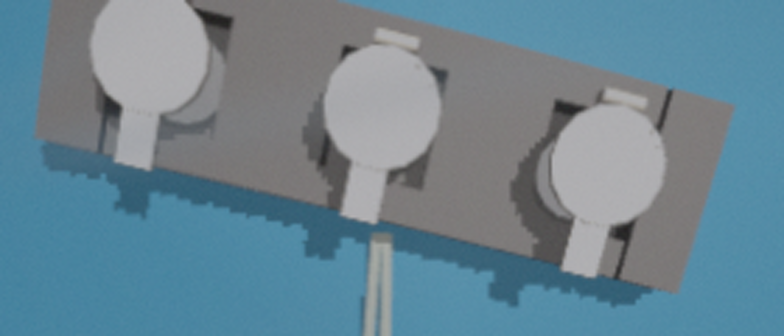

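The press crop shows the tray corners at about (336,158), (390,135), (352,32) and (292,60), with the post at (367,156). The rack crop shows cap centres at (243.6,19.6), (326.4,38.2) and (407.1,58.9), with the tab ends below them.

```bash
python3 - <<'E'
from h import *
np.set_printoptions(precision=1,suppress=True)
m=load('w_press')
C=np.array([onz(m,*p,17) for p in [(335.7,158),(390.3,135),(351.7,32.3),(292.3,60.3)]])
L=lambda v:np.linalg.norm(v)
print(C,L(C[0]-C[1]),L(C[1]-C[2]),L(C[2]-C[3]),L(C[3]-C[0]))
c=C.mean(0);f=(C[2]+C[3]-C[0]-C[1]);ya=np.arctan2(f[1],f[0]);l=C[3]-C[2]+C[0]-C[1];print('tray',c,ya,np.arctan2(l[1],l[0])-np.pi/2)
print('post base',onz(m,160+620/3,480/3,14),onz(m,160+618/3,455/3,46), 'plate front',onz(m,160+310/3,303/3,6),onz(m,160+728/3,107/3,6))
print('col top left',onz(m,160+117/3,67/3,180))
# post via edge in scene/rack views
m=load('w_rack')
caps=np.array([onz(m,190+u/2.8,v/2.8,65)[:2] for u,v in[(150,55),(382,107),(608,165)]])
tabs=np.array([onz(m,190+u/2.8,v/2.8,64)[:2] for u,v in[(134,168),(359,220),(581,275)]])
fr=np.array([onz(m,190+u/2.8,v/2.8,35)[:2] for u,v in[(36,138),(680,292)]])
d=caps[0]-caps[2];print(caps,L(d),'yaw',np.arctan2(d[1],d[0])-np.pi/2)
print(tabs,[L(a) for a in tabs-caps],[np.arctan2(*(a[::-1])) for a in caps-tabs])
d=fr[0]-fr[1];print(fr,L(d),np.arctan2(d[1],d[0])-np.pi/2, fr.mean(0)+33*np.array([-d[1],d[0]])/L(d)*-1)
E
```

```text
[[428.3 182.5  17. ]
 [457.9 113.3  17. ]
 [577.9 164.3  17. ]
 [547.1 234.8  17. ]] 75.267160039173 130.3895060563343 76.91322342116132 129.76984960144108
tray [502.8 173.7  17. ] 0.4079381138529725 0.4087582677883317
post base [425.  142.1  14. ] [442.  146.6  46. ] plate front [499.5 274.1   6. ] [575.9 102.2   6. ]
col top left [564.8 286.9 180. ]
[[ 634.5 -165.2]
 [ 618.6 -238.1]
 [ 601.3 -311.1]] 149.60622240778454 yaw -0.22389646724749235
[[ 601.  -157.4]
 [ 584.3 -230.4]
 [ 566.7 -304.3]] [np.float64(34.41684939869099), np.float64(35.232400934471755), np.float64(35.263692376366016)] [np.float64(-0.2285064391657967), np.float64(-0.22201732005352348), np.float64(-0.1938680345586392)]
[[ 613.3 -116.4]
 [ 559.7 -346.4]] 236.15383929530157 -0.2288332611094881 [ 618.6 -238.9]
```

The sizes check out: the tray measures 75–77 x 130, the vial pitch is 74.8 and the phone is 119 x 61. Next I'll grasp the phone.

```bash
cat >> h.py <<'E'
def st(tag=''):
    s=bot.get_state(); print(tag,'t%.1f'%s['t'],np.round(s['tcp_pos'],1),'op%.3f'%s['opening'],'gf%.1f'%s['gripper_force'],'F',np.round(s['contact_force'],1)); return s
PH=np.array([452.3,-34.3]); PHY=0.1745
TR=np.array([502.8,173.7]); PY=0.4083
U=np.array([np.cos(PY),np.sin(PY)]); V=np.array([-U[1],U[0]])
RK=np.array([618.5,-238.5]); RY=-0.226
E
python3 - <<'E'
from h import *
y=PHY+np.pi
bot.move_ptp([*PH,120],down(y)); bot.grip(0.80,50); st('above')
bot.movel([*PH,25],max_speed=120)
print(bot.movel([*PH,-15],max_speed=15,threshold=3)); s=st('contact')
z=s['tcp_pos'][2]
bot.movel([*PH,z+3],max_speed=30)
bot.grip(0.0,50); st('closed')
bot.movel([*PH,z+33],max_speed=60); bot.dwell(.3); st('lift')
im,m=shot('w_held')
E
```

```text
above t10.1 [452.4 -34.2 120.1] op0.797 gf0.0 F [ 0.5 -0.  -0.7]
True
contact t13.0 [452.3 -34.3  -7.2] op0.800 gf2.8 F [-1.6 -0.3  6.5]
closed t13.5 [452.3 -34.3  -3.8] op0.684 gf52.9 F [-1.1  0.9  7.3]
lift t14.5 [452.  -34.2  25.5] op0.681 gf53.7 F [-0.3 -0.2 -0.8]
```

View pics/w_held.png

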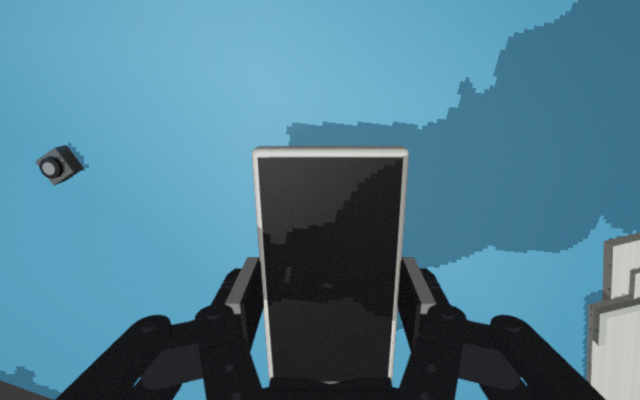

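The phone is held between the fingers at its middle, with its far end at about (331,150).

```bash
python3 - <<'E'
from h import *
m=load('w_held'); e=onz(m,331,150,38.3); print(e)
s=bot.get_state(); t=s['tcp_pos']; x=np.array([np.cos(PHY+np.pi),np.sin(PHY+np.pi)]); off=(e[:2]-t[:2])@x-59; print('offset of phone centre along tool x',off,(e[:2]-t[:2])@np.array([x[1],-x[0]]), onz(m,254,150,38.3),onz(m,408,150,38.3))
E
```

```text
[394.35793675 -44.03639089  38.3       ]
offset of phone centre along tool x -0.4417115574579782 0.405688197355998 [399.30215753 -72.54992034  38.3       ] [389.32200199 -15.52857681  38.3       ]
```

```bash
python3 - <<'E'
from h import *
y=PY+np.pi
bot.movel([*PH,70],max_speed=100)
bot.movel([*TR,70],rot=down(y),max_speed=120); bot.dwell(.2); s=st('over')
if s['opening']<0.66 or s['gripper_force']<20: print('CHECK'); raise SystemExit
bot.movel([*TR,18],max_speed=80); st('pre')
print(bot.movel([*TR,6.5],max_speed=12,threshold=3)); s=st('down')
bot.grip(0.82); st('rel')
bot.movel([*TR,90],max_speed=120); bot.movel([*(TR-60*U),170],max_speed=150); bot.dwell(.2); im,m=shot('w_placed')
cv2.imwrite('pics/w_placed.png',im)
E
```

```text
over t17.2 [502.8 173.4  70. ] op0.676 gf58.8 F [ 0.1 -1.2 -0.8]
pre t18.0 [503.1 173.8  18.2] op0.680 gf58.8 F [ 0.5 -0.  -1.2]
True
down t18.8 [502.9 173.8   8.2] op0.684 gf59.4 F [ 0.5 -0.1  4.4]
rel t19.1 [501.5 173.5   7.3] op0.821 gf0.0 F [ 0.4  0.4 -1.1]
```

View pics/w_placed.png

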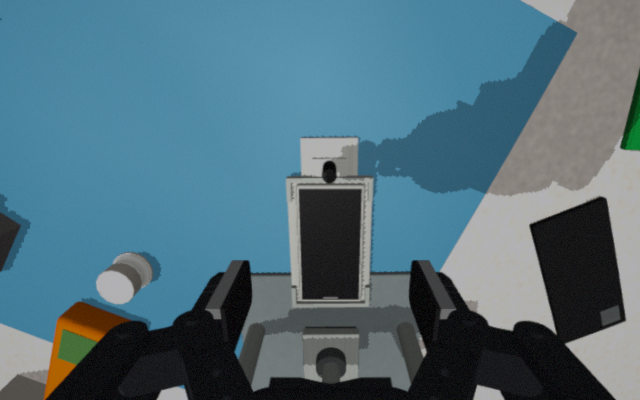

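The phone sits in the pocket: the picture shows it at (331,243) inside the fences, with the post at (329,172). Contact came at exactly the expected height. Next I push the tray.

```bash
python3 - <<'E'
from h import *
p=lambda a,z:[*(TR+a*U),z]
bot.grip(0.0,30); bot.movel(p(-112,120)); bot.movel(p(-112,30)); s0=st('behind')
for k in range(3):
    r=bot.movel(p(22,30),max_speed=50,threshold=10); s=st('push'); a=(s['tcp_pos'][:2]-TR)@U; print(r,a)
    if a>3: break
r=bot.movel(p(a+6,30),max_speed=20,threshold=15); s=st('push2'); print(r,(s['tcp_pos'][:2]-TR)@U)
bot.movel(p(-60,30)); bot.movel(p(-60,170)); bot.dwell(.2); shot('w_in')
E
```

```text
behind t23.0 [400.9 129.4  30.6] op0.005 gf0.0 F [-0.3 -0.5  0.5]
push t25.2 [512.3 177.9  29.3] op-0.004 gf0.0 F [-1.1  0.7  0.8]
True 10.36328036350455
push2 t25.6 [511.9 178.2  28.5] op-0.003 gf0.0 F [-0.1 -0.4 -0.6]
True 10.162523542163267
```

View pics/w_in.png

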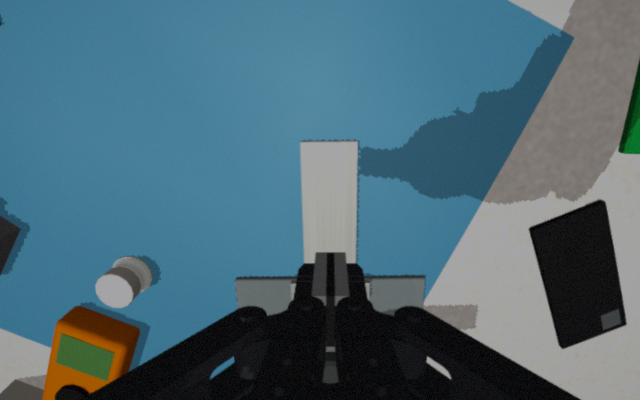

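The tray is home. The push stopped hard twice at a travel of about 102 mm, which puts the press axis at about (596.4,214.2), agreeing with the column. Now I look at the crank.

```bash
python3 - <<'E'
from h import *
bot.move_ptp([490,180,300],down(0.)); bot.dwell(.2); im,m=shot('w_crank'); st()
np.set_printoptions(precision=1,suppress=True)
AX=TR+102.2*U
print('axis px',proj(m,[*AX,198]))
for a in (-.6,0,.6):
    d=np.array([np.cos(PY+a),np.sin(PY+a)]); print(proj(m,[*(AX+50*d),238]))
E
```

```text
t30.1 [490.  180.  299.9] op0.003 gf0.0 F [ 0.1 -0.2  0.3]
axis px [276.7  41.6]
[280.3 -70.9]
[222.8 -62.6]
[183.1 -19.9]
```

View pics/w_crank.png

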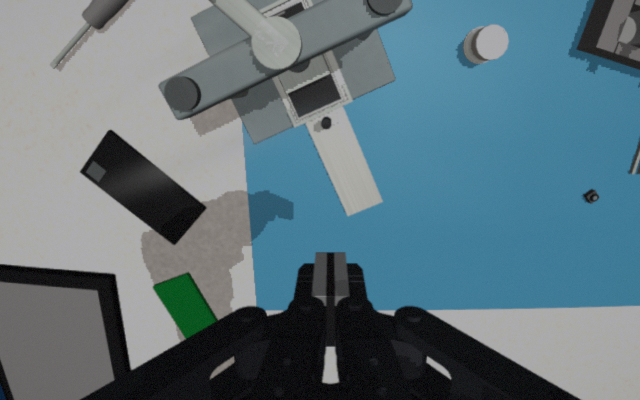

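The hub is at (276,41), within 1 px of where I predicted it. The crank arm points to the upper left and out of frame, so I move the view forward to find the pin.

```bash
python3 - <<'E'
from h import *
bot.movel([570,210,310],max_speed=150); bot.dwell(.2); im,m=shot('w_crank2'); st()
AX=TR+102.2*U
g=im.max(2); print('hub px',proj(m,[*AX,198]))
n,l,s,c=cv2.connectedComponentsWithStats((g<60).astype(np.uint8))
for k in range(1,n):
    if 80<s[k][4]<4000 and s[k][1]<260:
        P=onz(m,*c[k],225)[:2]-AX; print(s[k],c[k],P,np.hypot(*P),np.arctan2(P[1],P[0])-PY)
cv2.imwrite('pics/crop3.png',im[:240,120:520])
E
```

```text
t31.1 [569.5 209.8 310.3] op0.000 gf0.0 F [ 0.7 -0.5 -1. ]
hub px [323.87212775 158.71283747]
[ 582   64   58   69 1108] [602.47202166  93.50451264] [  49.16847523 -180.71443481] 187.2838645050682 -1.7134484259881044
[288  80  49  36 904] [312.43030973  97.95353982] [44.54147834  6.4694228 ] 45.00885162113261 -0.26406372451571447
[314  89 108  48 319] [363.88087774 112.84639498] [ 35.336955   -26.15405925] 43.96288439017143 -1.0454564961729722
[249 106  29  18 360] [263.53333333 114.48611111] [34.46564368 37.87152204] 51.206764942154415 0.4241467987494921
[222 147  70  32 160] [260.30625 160.0125 ] [ 4.88326898 41.7478419 ] 42.03247100993776 1.0460548851303324
[343 159  20  13 107] [352.68224299 164.4953271 ] [  1.71846948 -19.62877451] 19.70385561271374 -1.8917704969399765
[346 179   9  14 102] [349.84313725 185.64705882] [-12.93471517 -17.9776238 ] 22.147275549627395 -2.6027832216467486
```

View pics/crop3.png

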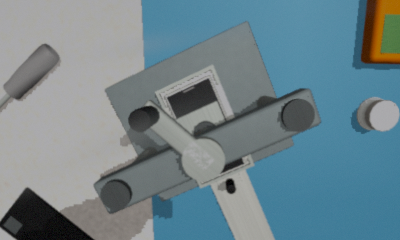

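The pin is at (264,115), 51 mm from the axis at about +0.42 rad, so screw ≈ 0.18. Grip it and wind to about screw 6, then look.

```bash
cat >> h.py <<'E'
AX=TR+102.2*U
def pin(s,z,r=50): 
    a=PY+0.6-s; return [AX[0]+r*np.cos(a),AX[1]+r*np.sin(a),z]
E
python3 - <<'E'
from h import *
bot.move_ptp(pin(.18,290),down(np.pi)); bot.grip(0.4,40); bot.movel(pin(.18,203),max_speed=120); st('at'); bot.grip(0.0,40); st('grip')
for i,s in enumerate(np.arange(.38,6.01,.2)):
    bot.movel(pin(s,203),max_speed=70); q=bot.get_state()
    if i%4==3: st('%.2f'%s)
    if q['opening']<0.1 or np.linalg.norm(q['contact_force'])>30: st('STOP'); break
E
```

```text
at t35.0 [630.9 251.3 203.9] op0.402 gf0.0 F [ 0.3 -0.  -0. ]
grip t35.3 [631.2 251.7 204.4] op0.147 gf39.0 F [-0.1  2.2  3.2]
0.98 t36.5 [647.3 214.2 204.3] op0.148 gf39.5 F [-1.5 -0.1  6.5]
1.78 t37.7 [632.1 179.  204.2] op0.148 gf39.6 F [-3.4  1.1  7.7]
2.58 t38.8 [596.8 165.  204.2] op0.155 gf39.6 F [-2.1  4.   6.2]
3.38 t40.0 [561.7 179.8 204.2] op0.156 gf39.4 F [1.2 1.9 6. ]
4.18 t41.2 [547.2 215.5 204.2] op0.151 gf39.7 F [-1.4  1.1  8.9]
4.98 t42.3 [563.3 251.7 204.3] op0.153 gf39.7 F [-1.9  3.9  9. ]
5.78 t43.5 [601.  264.9 204.3] op0.152 gf39.6 F [1. 4. 6.]
```

```bash
python3 - <<'E'
from h import *
for i,s in enumerate([6.18,6.38,6.58,6.78,6.98,7.18,7.38,7.58]):
    bot.movel(pin(s,203),max_speed=60); q=bot.get_state()
    if q['opening']<0.1 or np.linalg.norm(q['contact_force'])>30: st('STOP'); break
st('end'); bot.grip(0.35); bot.movel(pin(7.58,300),max_speed=150); 
bot.move_ptp([570,210,310],down(0.)); bot.dwell(.2); im,m=shot('w_crank3'); st()
g=im.max(2)
for s in (7.4,7.58,7.8): print(s,proj(m,pin(s,238)),proj(m,pin(s,198)))
print(proj(m,[*AX,198]))
cv2.imwrite('pics/crop4.png',cv2.resize(im[60:220,210:450],None,fx=3,fy=3,interpolation=cv2.INTER_CUBIC))
E
```

```text
end t46.3 [644.7 199.2 204.3] op0.148 gf39.6 F [-1.2  0.2  6.7]
 t50.3 [570. 210. 310.] op0.346 gf0.0 F [ 0.7 -0.3  0.6]
7.4 [331.70965237  90.98087577] [331.42313775  89.76461401]
7.58 [346.62709609  94.08598442] [344.0186551   92.38691416]
7.8 [363.55485349 101.5199158 ] [358.3402006  98.6726832]
[324.11588838 159.71198124]
```

View pics/crop4.png

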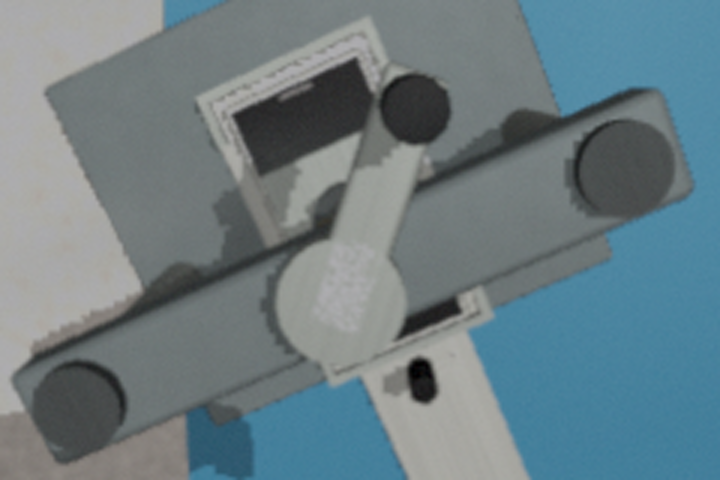

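The pin top at (349,96) corresponds to screw ≈ 7.6. That is a quarter turn past contact, and the phone is still in the tray. Next I open the caps by pinching each tab and following its arc.

```bash
cat >> h.py <<'E'
RU=np.array([np.cos(RY),np.sin(RY)]); RV=np.array([-RU[1],RU[0]]); RYAW=RY+np.pi
RK=np.array([618.3,-238.3])
def rk(i,u,z,v=0): return [*(RK+RV*(75*(1-i)+v)+RU*u),z]
def open_cap(i,top=2.0,r=56):
    tp=lambda th: rk(i,21-r*np.cos(th)-2.5*np.sin(th),60+r*np.sin(th)+2.5*np.cos(th)-5)
    P=tp(0)
    bot.grip(0.45,20); bot.move_ptp([P[0],P[1],140],down(RYAW)); bot.movel(P,max_speed=100); bot.grip(0.0,20); s=st('pinch')
    if not .1<s['opening']<.17: print('PINCH?'); return False
    for th in np.arange(.15,top+.01,.15): bot.movel(tp(th),max_speed=80)
    s=st('arc'); ok=s['opening']>.1
    bot.grip(0.4); P=list(s['tcp_pos']); bot.movel([P[0],P[1],P[2]+40],max_speed=150); return ok
E
python3 - <<'E'
from h import *
bot.move_ptp([500,-100,250],down(RYAW))
print(open_cap(2))
bot.movel([*(RK-150*RU),230],max_speed=250); bot.dwell(.2)
im,m=shot('w_cap2')
E
```

```text
pinch t55.2 [ 568.1 -302.8   58.2] op0.130 gf20.5 F [0.7 5.7 4.3]
arc t58.5 [ 640.8 -320.   106.9] op0.118 gf21.3 F [0.6 5.3 0.9]
True
```

View pics/w_cap2.png

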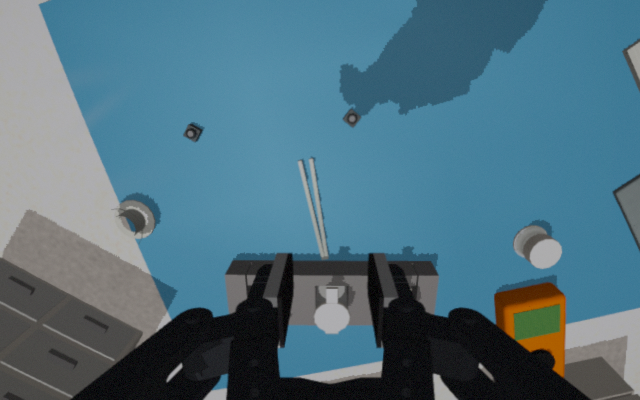

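Both camera modules are still in place at (193,132) and (351,118). Pick the first one, after a close measurement.

```bash
cat >> h.py <<'E'
def blob(im,m,guess,rad=45,z=4.5):
    h=cv2.cvtColor(im,cv2.COLOR_BGR2HSV); nb=(~((h[...,0]>90)&(h[...,0]<115)&(h[...,1]>90))).astype(np.uint8)
    n,l,s,c=cv2.connectedComponentsWithStats(nb); best=None
    for k in range(1,n):
        P=onz(m,*c[k],6)[:2]; d=np.hypot(*(P-guess))
        if d<rad and s[k][4]>40 and (best is None or d<best[0]):
            ct=max(cv2.findContours((l==k).astype(np.uint8),cv2.RETR_EXTERNAL,cv2.CHAIN_APPROX_NONE)[0],key=len)[:,0].astype(float)
            w=np.array([onz(m,*p,z)[:2] for p in ct],np.float32); rc=cv2.minAreaRect(w)
            if max(rc[1])<30: best=(d,P,rc)
    return best
def look_cam(g,name):
    g=np.array(g); bot.move_ptp([g[0]+60,g[1],130],down(np.pi)); bot.dwell(.15); im,m=shot(name); b=blob(im,m,g); print(name,b); return b
def pick_cam(b):
    c=np.array(b[2][0]); a=np.radians(b[2][2])
    y=np.pi+((a+np.pi/4)%(np.pi/2)-np.pi/4)   # nearest square axis to pi
    bot.grip(0.5,30); bot.move_ptp([*c,70],down(y)); bot.movel([*c,2.5],max_speed=80); st('at cam'); bot.grip(0.0,30); s=st('gripped')
    bot.movel([*c,95],max_speed=120); bot.dwell(.2); s=st('lifted'); return .1<s['opening']<.25
E
python3 - <<'E'
from h import *
im=cv2.imread('pics/w_cap2.png'); m=load('w_cap2')
for g in [(430,-172.5),(406,-337)]: print(blob(im,m,np.array(g)))
b=look_cam((406,-337.5),'c_B')
if b is None: raise SystemExit
print(pick_cam(b))
E
```

```text
(np.float64(0.8223071221057889), array([ 429.535816  , -173.17876521]), ((429.7299499511719, -173.1091766357422), (13.865859985351562, 13.577184677124023), 38.71773147583008))
(np.float64(1.2708229764973045), array([ 406.05461181, -338.269649  ]), ((406.04364013671875, -338.7930603027344), (14.0707426071167, 15.316813468933105), 44.42612075805664))
c_B (np.float64(0.7515063790417088), array([ 406.51247396, -338.0496656 ]), ((406.751708984375, -338.0516357421875), (13.818531036376953, 13.742774963378906), 45.86334228515625))
at cam t63.4 [ 407.1 -338.4    2.9] op0.504 gf0.0 F [ 0.5 -0.7  0.1]
gripped t63.8 [ 407.1 -338.4    3.1] op0.147 gf30.6 F [-1.2  1.8  4.2]
lifted t64.9 [ 406.3 -337.6   94.2] op0.146 gf30.1 F [-0.9 -0.3  0.2]
True
```

The lift is good, with an opening of about 14 mm. I have used all my picture views, so from here I check numerically.

```bash
cat >> h.py <<'E'
def capcheck(i,j,name):
    """mean grey at the shut-disc / shut-tab spots of vial i and j, seen from the -u side"""
    k=(i+j)/2; bot.movel(rk(k,-150,200),rot=down(RYAW),max_speed=250); bot.dwell(.15); im,m=shot(name)
    for c in (i,j):
        o=[]
        for u,z in((-30,64.5),(-12,65),(0,65),(12,65)):
            p=proj(m,rk(c,u,z)).round().astype(int); o.append((tuple(p.tolist()),im[p[1]-2:p[1]+3,p[0]-2:p[0]+3].mean((0,1)).round().tolist()))
        print('cap',c,o)
E
python3 - <<'E'
from h import *
bot.movel([450,-320,200],max_speed=200)
capcheck(2,1,'chk2'); st()
E
```

```text
cap 2 [((292, 310), [18.0, 16.0, 15.0]), ((293, 326), [14.0, 12.0, 11.0]), ((293, 337), [14.0, 12.0, 13.0]), ((294, 346), [16.0, 13.0, 12.0])]
cap 1 [((372, 310), [20.0, 18.0, 17.0]), ((371, 326), [14.0, 14.0, 12.0]), ((371, 336), [14.0, 12.0, 12.0]), ((370, 346), [15.0, 12.0, 12.0])]
 t66.5 [ 463.5 -242.   199.7] op0.148 gf30.1 F [-0.   0.4 -0.4]
```

```bash
sed -i 's/rk(k,-150,200)/rk(k,-235,200)/' h.py; python3 - <<'E'
from h import *
capcheck(2,1,'chk2b'); st()
E
```

```text
cap 2 [((295, 378), [14.0, 12.0, 11.0]), ((296, 391), [13.0, 11.0, 11.0]), ((296, 400), [12.0, 10.0, 9.0]), ((296, 408), [nan, nan, nan])]
cap 1 [((368, 378), [14.0, 11.0, 11.0]), ((367, 391), [14.0, 11.0, 11.0]), ((367, 400), [16.0, 12.0, 12.0]), ((366, 408), [nan, nan, nan])]
 t67.2 [ 381.8 -222.8  200.1] op0.152 gf30.1 F [0.8 0.3 0.3]h.py:69: RuntimeWarning: Mean of empty slice.
  p=proj(m,rk(c,u,z)).round().astype(int); o.append((tuple(p.tolist()),im[p[1]-2:p[1]+3,p[0]-2:p[0]+3].mean((0,1)).round().tolist()))
  ret = um.true_divide(
```

```bash
sed -i 's/rk(k,-235,200)/rk(k,-30,220)/' h.py; python3 - <<'E'
from h import *
capcheck(2,1,'chk2c'); st()
E
```

```text
cap 2 [((288, 182), [115.0, 115.0, 118.0]), ((289, 202), [147.0, 145.0, 146.0]), ((289, 214), [66.0, 66.0, 67.0]), ((290, 226), [86.0, 88.0, 88.0])]
cap 1 [((373, 182), [173.0, 170.0, 170.0]), ((372, 202), [173.0, 171.0, 171.0]), ((372, 214), [173.0, 170.0, 171.0]), ((371, 226), [173.0, 170.0, 170.0])]
 t68.4 [ 579.8 -268.   220.3] op0.149 gf30.1 F [ 0.4 -0.3 -0.1]
```

Cap 2 is open and cap 1 is shut. Drop the module in vial 2, then shut the cap.

```bash
cat >> h.py <<'E'
def drop(i):
    bot.movel(rk(i,0,120),rot=down(RYAW),max_speed=150); bot.movel(rk(i,0,65.5),max_speed=80); s=st('over vial')
    if s['opening']<.1: print('LOST'); return False
    bot.grip(0.42,20); bot.dwell(.3); bot.movel(rk(i,0,150),max_speed=150)
    bot.dwell(.1); im,m=shot('drop%d'%i); return True
def close_cap(i):
    bot.movel(rk(i,80,150),rot=down(RYAW),max_speed=200); bot.grip(0.0,20); bot.movel(rk(i,80,98),max_speed=120)
    bot.movel(rk(i,8,98),max_speed=80,threshold=12); st('swept')
    bot.movel(rk(i,-8,105),max_speed=80,threshold=12); bot.movel(rk(i,-22,112),max_speed=80,threshold=12); st('swept2')
    bot.movel(rk(i,-22,135),max_speed=120)
    bot.movel(rk(i,-14,135),max_speed=120)
    r=bot.movel(rk(i,-14,58),max_speed=30,threshold=9); s=st('press')
    bot.movel(rk(i,-14,130),max_speed=150); return r,s['tcp_pos'][2]
E
python3 - <<'E'
from h import *
print(drop(2)); im=cv2.imread('pics/drop2.png'); m=load('drop2')
for u in range(-14,15,4): print([im[tuple(proj(m,rk(2,u,18,v)).round().astype(int)[::-1])].max() for v in range(-14,15,4)])
E
```

```text
over vial t70.1 [ 601.8 -311.6   65.7] op0.150 gf30.1 F [-0.6 -0.3 -1.5]
True
[np.uint8(81), np.uint8(94), np.uint8(142), np.uint8(142), np.uint8(141), np.uint8(143), np.uint8(135), np.uint8(92)]
[np.uint8(81), np.uint8(142), np.uint8(116), np.uint8(126), np.uint8(129), np.uint8(135), np.uint8(141), np.uint8(124)]
[np.uint8(119), np.uint8(140), np.uint8(73), np.uint8(107), np.uint8(110), np.uint8(103), np.uint8(142), np.uint8(142)]
[np.uint8(125), np.uint8(168), np.uint8(61), np.uint8(115), np.uint8(47), np.uint8(98), np.uint8(162), np.uint8(154)]
[np.uint8(142), np.uint8(153), np.uint8(38), np.uint8(116), np.uint8(68), np.uint8(97), np.uint8(154), np.uint8(158)]
[np.uint8(72), np.uint8(161), np.uint8(95), np.uint8(95), np.uint8(81), np.uint8(109), np.uint8(153), np.uint8(89)]
[np.uint8(78), np.uint8(78), np.uint8(148), np.uint8(154), np.uint8(152), np.uint8(152), np.uint8(89), np.uint8(75)]
[np.uint8(75), np.uint8(75), np.uint8(80), np.uint8(83), np.uint8(81), np.uint8(78), np.uint8(78), np.uint8(79)]
```

A block about 14 mm square shows inside vial 2. Closing the cap.

```bash
python3 - <<'E'
from h import *
print(close_cap(2)); capcheck(2,1,'chk2d'); st()
E
```

```text
swept t74.2 [ 609.7 -313.4   98.2] op-0.001 gf0.0 F [ 0.9 -0.3  0.4]
swept2 t75.0 [ 580.3 -306.6  112.3] op-0.001 gf0.0 F [ 0.1 -0.2 -0.3]
press t77.6 [ 587.7 -308.2   64.9] op0.000 gf3.0 F [-1.6  0.3  6.3]
(True, np.float64(64.92830566103675))
cap 2 [((288, 184), [170.0, 167.0, 168.0]), ((289, 203), [170.0, 167.0, 168.0]), ((289, 216), [170.0, 167.0, 167.0]), ((290, 228), [170.0, 167.0, 168.0])]
cap 1 [((373, 184), [170.0, 167.0, 168.0]), ((372, 203), [170.0, 167.0, 167.0]), ((372, 216), [170.0, 167.0, 167.0]), ((372, 228), [170.0, 167.0, 168.0])]
 t79.0 [ 579.7 -268.   217.9] op-0.002 gf0.0 F [ 0.7 -0.2  0.5]
```

Cap 2 is shut, with contact at 64.9 mm. Now the second module goes into vial 0.

```bash
python3 - <<'E'
from h import *
if not open_cap(0): raise SystemExit
bot.movel([480,-172,200],max_speed=250)
b=look_cam((429.7,-173),'c_A')
if b is None: raise SystemExit
if not pick_cam(b): raise SystemExit
bot.movel([480,-200,200],max_speed=200)
capcheck(0,1,'chk0')
E
```

```text
pinch t81.3 [ 601.8 -156.6   58.3] op0.128 gf20.1 F [0.8 4.4 2.4]
arc t84.6 [ 674.7 -173.8  106.8] op0.115 gf22.1 F [1.6 4.7 2.2]
c_A (np.float64(0.15518221581394434), array([ 429.55567486, -173.05702433]), ((429.8027038574219, -173.06069946289062), (13.84774398803711, 13.85029411315918), 39.499359130859375))
at cam t88.9 [ 430.2 -173.3    2.8] op0.499 gf0.0 F [ 0.5 -0.2 -0.2]
gripped t89.3 [ 430.2 -173.3    3. ] op0.149 gf30.7 F [-1.3 -0.   5.8]
lifted t90.4 [ 429.3 -172.8   94.3] op0.144 gf30.1 F [-0.3 -0.4 -1.1]
cap 0 [((373, 182), [95.0, 95.0, 97.0]), ((372, 202), [150.0, 149.0, 149.0]), ((372, 214), [69.0, 70.0, 70.0]), ((371, 226), [81.0, 82.0, 83.0])]
cap 1 [((288, 182), [177.0, 174.0, 175.0]), ((289, 202), [177.0, 174.0, 175.0]), ((290, 214), [177.0, 174.0, 174.0]), ((290, 226), [177.0, 174.0, 174.0])]
```

```bash
python3 - <<'E'
from h import *
if not drop(0): raise SystemExit
im=cv2.imread('pics/drop0.png'); m=load('drop0')
for u in range(-14,15,4): print([int(im[tuple(proj(m,rk(0,u,18,v)).round().astype(int)[::-1])].max()) for v in range(-14,15,4)])
print(close_cap(0)); capcheck(0,1,'chk0d'); st()
# survey for remaining camera modules: small dark blobs on the mat
bot.move_ptp([430,-150,300],down(0)); bot.dwell(.2); im,m=shot('survey1')
bot.move_ptp([330,-100,300],down(np.pi)); bot.dwell(.2); im2,m2=shot('survey2')
for n,i,mm in(('s1',im,m),('s2',im2,m2)):
    nn,l,s,c=cv2.connectedComponentsWithStats((i.max(2)<75).astype(np.uint8))
    for k in range(1,nn):
        if 25<s[k][4]<400: print(n,s[k],onz(mm,*c[k],6).round(0))
st()
E
```

```text
over vial t94.2 [ 635.4 -165.3   65.7] op0.149 gf30.1 F [-0.2  0.4  0.4]
[90, 90, 140, 143, 142, 142, 105, 92]
[82, 145, 146, 147, 144, 146, 145, 93]
[106, 146, 71, 80, 81, 110, 146, 142]
[123, 164, 115, 76, 51, 119, 173, 146]
[135, 156, 47, 124, 106, 105, 158, 172]
[80, 155, 59, 39, 50, 102, 157, 120]
[77, 83, 156, 158, 158, 158, 99, 79]
[78, 78, 81, 89, 99, 83, 79, 80]
swept t98.3 [ 643.3 -167.1   98.2] op0.002 gf0.0 F [-0.2 -0.6  0.8]
swept2 t99.0 [ 613.9 -160.3  112.3] op-0.003 gf0.0 F [0.3 0.  0.4]
press t101.7 [ 621.3 -162.    64.9] op0.003 gf3.1 F [-0.2  0.2  6.2]
(True, np.float64(64.9137538731562))
cap 0 [((372, 184), [174.0, 171.0, 172.0]), ((372, 203), [174.0, 171.0, 171.0]), ((371, 216), [174.0, 171.0, 171.0]), ((371, 228), [174.0, 171.0, 172.0])]
cap 1 [((287, 184), [174.0, 171.0, 171.0]), ((288, 203), [174.0, 171.0, 172.0]), ((288, 216), [174.0, 171.0, 171.0]), ((289, 228), [174.0, 171.0, 171.0])]
 t103.0 [ 596.6 -194.2  218. ] op-0.001 gf0.0 F [-0.4  0.5  0.3]
s1 [  0   0  11  23 218] [600. 234.   6.]
s1 [31  0 16 23 72] [598. 191.   6.]
s1 [ 44   0  18  20 164] [602. 172.   6.]
s1 [ 57   0  58  61 245] [564. 140.   6.]
s1 [468   0  14   9  96] [ 598. -314.    6.]
s1 [553  97  17  23 216] [ 484. -435.    6.]
s1 [  0 280  13  18  64] [221. 345.   6.]
s2 [ 83 252  20  19 202] [ 484. -439.    6.]
s2 [  0 382  26  18 240] [ 751. -665.    6.]
 t108.6 [ 330. -100.  300.] op0.001 gf0.0 F [ 0.3  0.1 -0.8]
```

Both modules are in their vials and all three caps read shut. The blob at (484,-437) is the spool. Finally I compare bystander positions with the first scene picture and check for any leftover small dark block.

```bash
python3 - <<'E'
from h import *
bot.move_ptp([240.6,-494.6,231.3],down(0.453)); bot.dwell(.3)
for n in('scene','side'):
    a=cv2.imread(f'pics/{n}0.png'); b=imaging.capture(n); cv2.imwrite(f'pics/{n}1.png',b); m=cam(n)
    d=cv2.morphologyEx((cv2.absdiff(a,b).max(2)>35).astype(np.uint8),cv2.MORPH_CLOSE,np.ones((5,5)))
    k,l,s,c=cv2.connectedComponentsWithStats(d)
    for i in range(1,k):
        if s[i][4]>8: print(n,s[i],onz(m,*c[i],5).round(0))
st()
E
```

```text
scene [147 104  42  32 625] [-119. -653.    5.]
scene [143 110   8   3  15] [-195. -785.    5.]
scene [195 169   4   4  11] [ 217. -459.    5.]
scene [291 203  22  28 429] [457. -34.   5.]
scene [343 204  24  27 166] [455. 155.   5.]
scene [218 206   5   4  16] [ 410. -337.    5.]
scene [262 210   5   5  17] [ 433. -172.    5.]
scene [359 213  41  52 699] [574. 231.   5.]
scene [395 243  10   5  28] [585. 307.   5.]
scene [217 249   5   4  17] [ 599. -313.    5.]
scene [260 257   4   4  10] [ 634. -165.    5.]
side [60  0  5  7 10] [-6.0060e+03  1.4906e+04  5.0000e+00]
side [73 74 20 25 46] [-959. 2241.    5.]
side [158  97  32   9 102] [-194. 1621.    5.]
side [124 102  32  11  92] [-397. 1590.    5.]
side [ 96 104  19   7  30] [-604. 1605.    5.]
side [349 136  19  25 285] [756. 663.   5.]
side [299 190  61  38 871] [547. 213.   5.]
side [143 209   7   6  10] [-88. 311.   5.]
side [217 211   7  19  32] [164. 217.   5.]
side [296 246  46  24 652] [450. -34.   5.]
side [224 249   9  24  38] [200.   3.   5.]
side [173 260  10   1  10] [56. 31.  5.]
side [233 279   3   7  11] [217. -90.   5.]
side [315 290   8   7  41] [ 429. -172.    5.]
side [185 317  15  12  30] [ 123. -202.    5.]
side [ 200  316   48   68 1273] [ 208. -309.    5.]
side [400 319   6   5  20] [ 605. -299.    5.]
side [317 345   9  10  61] [ 406. -337.    5.]
 t110.7 [ 240.9 -494.5  231.5] op-0.002 gf0.0 F [-0.1 -0.1 -1. ]
```

The only changes are the expected ones: the phone, tray, crank, modules and vials. No bystander moved.

```bash
python3 -c "
from bench import bot
print(bot.sign_off())"
```

```text
the job is handed in; nothing more can be done
None
```

The job is handed in: the phone is clamped in the press about a quarter turn past contact, the two camera modules on the bench are in vials 0 and 2, all three caps are shut, and nothing else on the bench has moved.

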